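Free the marble stuck in the neck of a soda bottle

ROBOT

A 7-joint arm with a two-finger parallel gripper is mounted at the origin on a cart in front of the work surface, level with it; the furniture and walls round the work are solid. World frame = base frame: x ahead of the robot, y to its left, z up, the work surface at z = 0. Lengths are in m, angles in rad, forces in N, time in s.
With the tool pointing down it reaches from about 0.4 to 0.85 m from the base axis. Payload 4.5 kg.
Tool frame: the origin (TCP) lies at the centre of the arm's flange, where the gripper is bolted on; the fingertips stand 166 mm ahead of it and the grasp point (between the pads) lies 147 mm ahead of it; z points along the fingers, y is the line along which they close (so a half turn about z gives the same grasp; the last joint's range is limited). The gripper opens to 88 mm and grips with 3 to 60 N. Pads are 18 mm wide; open, the fingers measure 123 mm over their backs; the gripper's body (75 mm by 187 mm) begins 45 mm behind the grasp point.
Start: joints at [1.195, 0.689, -0.195, 1.565, 0.157, 0.902, -0.215], TCP at [0.249, -0.573, 0.405] pointing down, gripper open.
Joint ranges: [-3.01, 3.01], [-0.46, 2.08], [-1.47, 1.51], [0.13, 2.56], [-1, 4.14], [0.04, 2.09], [-2.66, 2.66]. Speed limits (rad/s): [2.57, 2.57, 3.14, 3.14, 3.14, 3.14, 3.14].

INTERFACE

Orientations are given as a 3x3 rotation matrix whose columns are the frame's x, y, z axes.
In Python, from rig import arm gives the robot as it stands.
- The arm moves only by the tool drive_tool, never from a script. Its argument "motion" is a list of rows, each a list of 7 numbers: the shift along the tool's x, y, z in mm, then the turn, a rotation vector about the tool's x, y, z in rad, then the closure in counts, from 0 (fully open) to 255 (shut). A call has 1 to 12 rows; each row is the pose to reach, as a shift and turn from the pose commanded when the call began, along the tool's axes at that moment; what a row does not reach only later rows make up. A row lasts 1/12 s, in which the tool goes at most 41.7 mm and 7.16 degrees, less where a joint would pass 70% of its speed; a pose out of reach is approached as far as the arm can. A call with a gripper value outside its range is refused whole. The fingers move at their own pace and stop on an object; "newtons" is the grip in N (left out, the last holds). Time passes only in rows, so rows that repeat a pose let the fingers close. It gives the time, the measured TCP pose, the force, the opening and the grip force at its end, in the units of the state.
- arm.state(): the state, without advancing time (a new reading comes with each control period).
- arm.grab_frame(name): name is "side" or "top" or "wrist"; returns the picture (400x640x3 uint8, red, green, blue); there is no depth.
- arm.get_calibration(name): a dict with "K" (3x3 intrinsics, pixels), "world_from_camera" (4x4, takes a point from camera to world coordinates). Camera axes: x right, y up, looking along -z (the intrinsics and any distortion apply to the point x, -y, -z); pixel columns grow to the right and rows downward; lengths in m; the calibration is good to about 2 mm. A picture is of the moment at which its call begins: read the wrist's pose just before it. get_calibration takes no time and is no camera call; for the wrist camera it gives the pose at the moment of the call.
- arm.finish_job(): hands the job in; it is judged then, once.
The state is a dict: "time_s": time; "joints": joint angles; "qd": joint speeds; "joint_torque": joint torques, N m; "eef_pos": TCP position; "orientation": TCP orientation; "wrist_force": force on the tool from outside, world axes, zero at the start; "wrist_torque": the same for the moment, N m; "finger_gap": finger opening in m; "gripper_force": force on a finger pad.
Only numpy, scipy, OpenCV 4.12 (cv2) and the standard library are available. Lean on these libraries where they do the work, as an engineer would, in place of code of your own. Each camera call takes 0.05 s, during which the arm holds its last target. There are 200 camera calls.

TASK

Of the two clear soda bottles on the worktop, one has its orange marble caught on the dents in its neck. Pick that bottle up, rock it to one side and the other until the marble drops into the belly, and stand it upright on the worktop again. Do not lay the bottle down or turn it over, and leave the other bottle, whose marble is already free, where it stands.

Things in the scene. Friction and masses are not known exactly. Their poses are not given: they have to be found in the camera images.
- bottle_mid (a point): Clear bottle with the stuck marble: loose, 206 mm tall, 0.25 kg. Point: on its axis, 103 mm above the underside; z up the axis. Belly 64 mm across up to 88 mm above the underside, shoulder to 116, round neck 38 mm across to 198, clear green rim 41 mm across (hole too small for the marble). Grip the neck from above, 180 mm up, any side. Lift 100 mm before rocking: the foot swings out 130 mm.
- bottle_neck (a point): Point on its neck's axis, 144 mm up, between two green glass dents inside (bore 32 mm): upper at -y, 16 mm above the point; lower at +y, 16 mm below. Each slopes 8 deg to its wall and holds the marble while upright. Tip the mouth 30 to 50 deg to +y for 1 s: marble drops to the lower dent; then to -y: into the belly. +y is the robot's left within 30 deg; rocking plainly left and right works too.
- marble_center (a point): Centre of the stuck orange marble, a ball 14 mm across, 10 g, seen through the glass: at the start about 170 mm above its bottle's underside, on the upper dent; 137 mm up when on the lower dent; lying free in the belly it is 12 mm above the underside.
- other_bottle_mid (a point): The other clear bottle, of the same shape and size; its orange marble already lies at the bottom of the belly. Point: on its axis, 103 mm above its underside. Leave it alone.
Things that resemble listed ones, but are neither listed nor needed, are in the scene too. Leave any black or red look-alike of the part that bears bottle_mid alone.

How it is judged:
By the outcome, as a careful person would: the job done as asked, in the order asked, and still so for the second after the job is handed in, with the robot touching nothing.
It also fails if it takes over 42 s, if anything falls off the work surface, if the arm or the gripper's body presses on something with over 40 N, if the wrist force passes 120 N, or if a joint passes its speed limit or range.

## Working session

There is one attempt and no reset: what is moved stays moved. The work goes in short steps, Python scripts to look and compute and a tool call to move; the robot and the scene stay as the last step left them, time stands still between calls to the robot, and variables do not carry over. Pictures are saved under pics/ and viewed, at most 10 in all, crops included, and the job is handed in when it is done.

Besides the shell and the picture viewer there is one more tool, called after "Call:" by a JSON object that holds its "fn" and its "kwargs". drive_tool: Moves the arm, as the interface text tells. Its arguments: {"type":"object","properties":{"motion":{"type":"array"},"newtons":{"type":"number"}},"required":["motion"]}

```bash
mkdir -p pics; python3 - <<'E'
from rig import arm
import cv2,numpy as np
for n in("side","top"):
    f=arm.grab_frame(n);cv2.imwrite(f"pics/{n}0.png",f[:,:,::-1])
    c=arm.get_calibration(n);print(n,np.round(c["K"],1).tolist(),np.round(c["world_from_camera"],3).tolist(),[k for k in c])
s=arm.state();print(s["time_s"],np.round(s["eef_pos"],4),np.round(s["orientation"],3).tolist(),s["finger_gap"])
E
```

```text
side [[497.3, 0.0, 325.5], [0.0, 497.3, 198.1], [0.0, 0.0, 1.0]] [[-0.891, 0.211, -0.401, 0.135], [-0.453, -0.37, 0.811, 0.899], [0.022, 0.905, 0.425, 0.587], [0.0, 0.0, 0.0, 1.0]] ['K', 'world_from_camera']
top [[496.8, 0.0, 317.7], [0.0, 496.8, 210.4], [0.0, 0.0, 1.0]] [[-0.013, 0.994, -0.111, 0.398], [-1.0, -0.012, 0.005, 0.024], [0.004, 0.111, 0.994, 1.419], [0.0, 0.0, 0.0, 1.0]] ['K', 'world_from_camera']
0.1 [ 0.2489 -0.573   0.404 ] [[0.917, 0.399, -0.001], [0.399, -0.917, 0.001], [-0.0, -0.002, -1.0]] 0.08837711054627267
```

View pics/side0.png

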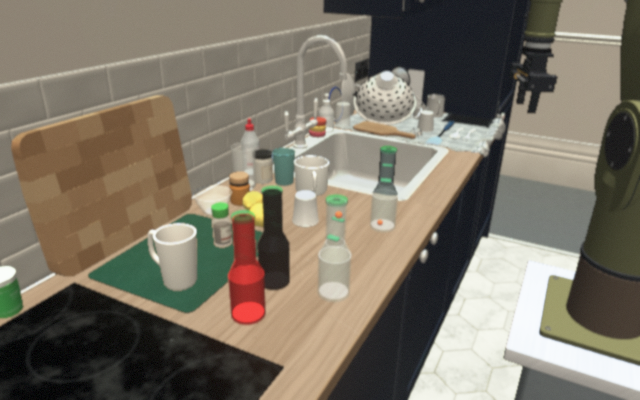

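View pics/top0.png

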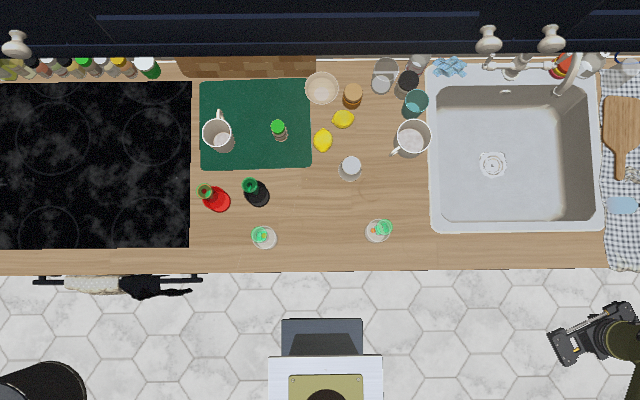

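The side view shows the stuck marble at (339,215) in the near bottle, which stands at (263,237) in the top view (+y side). The other bottle's marble lies low at (380,222). The red and black bottles are look-alikes. Next I measure the rims.

```bash
cat > h.py <<'E'
import numpy as np,cv2
from rig import arm
def ray(c,u,v):
    K=c["K"];T=np.array(c["world_from_camera"]);K=np.array(K)
    d=T[:3,:3]@np.array([(u-K[0,2])/K[0,0],-(v-K[1,2])/K[1,1],-1]);return T[:3,3],d
def onz(c,u,v,z):
    o,d=ray(c,u,v);return o+d*(z-o[2])/d[2]
def proj(c,p):
    T=np.linalg.inv(np.array(c["world_from_camera"]));q=T[:3,:3]@np.array(p)+T[:3,3];K=np.array(c["K"])
    return K[0,2]+K[0,0]*q[0]/-q[2],K[1,2]-K[1,1]*q[1]/-q[2]
def blobs(f,lo,hi,roi,amin=4):
    x0,y0,x1,y1=roi;h=cv2.cvtColor(np.ascontiguousarray(f[y0:y1,x0:x1]),cv2.COLOR_RGB2HSV)
    n,l,s,c=cv2.connectedComponentsWithStats(cv2.inRange(h,lo,hi))
    return [(np.round(c[i]+[x0,y0],1).tolist(),(s[i][:5]+[x0,y0,0,0,0]).tolist()) for i in range(1,n) if s[i][4]>=amin]
G=((50,90,70),(80,255,255));O=((3,110,120),(18,255,255))
E
python3 - <<'E'
from h import *
for n,rois in(("top",[(245,220,285,255),(358,212,400,250)]),("side",[(310,185,365,310),(365,140,405,235)])):
    f=cv2.imread(f"pics/{n}0.png")[:,:,::-1];c=arm.get_calibration(n)
    for r in rois:
        for k,m in(("G",G),("O",O)):
            for b in blobs(f,*m,r): print(n,k,b,*[np.round(onz(c,*b[0],z)[:2],3) for z in((.206,.17) if n=="top" else (.206,.17,.012))])
    im=f[:, :, ::-1]
a=cv2.resize(cv2.imread("pics/top0.png")[205:265,230:310],None,fx=7,fy=7,interpolation=2)
b=cv2.resize(cv2.imread("pics/side0.png")[185:305,305:365],None,fx=3.5,fy=3.5,interpolation=2)
cv2.imwrite("pics/c.png",np.hstack([a,b]))
E
```

```text
top G ([258.0, 234.0], [251, 227, 16, 15, 136]) [0.478 0.164] [0.48  0.168]
top G ([385.7, 225.5], [380, 219, 12, 14, 85]) [ 0.495 -0.148] [ 0.498 -0.154]
top G ([377.4, 229.4], [375, 225, 6, 10, 38]) [ 0.486 -0.128] [ 0.488 -0.132]
top O ([372.5, 230.0], [371, 228, 4, 5, 16]) [ 0.484 -0.116] [ 0.487 -0.12 ]
side G ([336.4, 198.5], [327, 195, 19, 8, 98]) [0.477 0.164] [0.509 0.094] [ 0.65  -0.211]
side G ([333.0, 237.5], [329, 236, 9, 4, 22]) [0.42  0.294] [0.447 0.236] [ 0.565 -0.015]
side O ([338.1, 214.1], [335, 211, 7, 7, 35]) [0.447 0.218] [0.477 0.154] [ 0.606 -0.129]
side G ([388.1, 148.9], [381, 146, 15, 7, 78]) [ 0.489 -0.137] [ 0.523 -0.235] [ 0.67  -0.664]
side G ([386.8, 164.5], [383, 164, 9, 2, 17]) [ 0.457 -0.042] [ 0.488 -0.131] [ 0.621 -0.521]
side G ([385.4, 179.6], [381, 178, 10, 4, 34]) [0.43  0.037] [ 0.458 -0.044] [ 0.581 -0.402]
side O ([379.5, 221.7], [378, 220, 4, 4, 14]) [0.376 0.209] [0.399 0.144] [ 0.498 -0.142]
```

View pics/c.png

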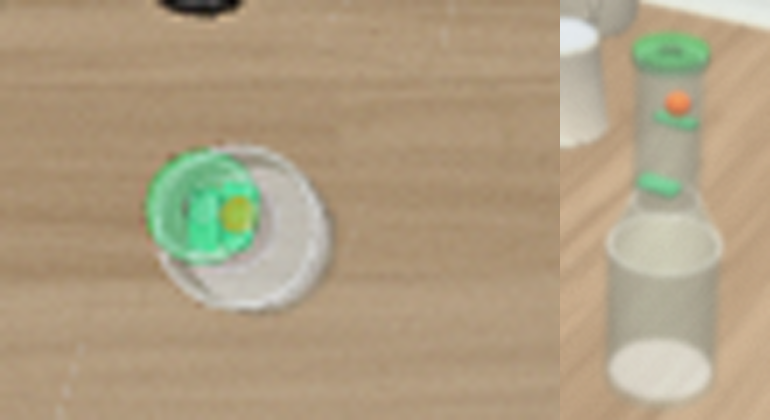

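The rim rays from both views agree: the bottle is upright at about (0.477, 0.163), and the marble sits on the -y side of the neck. I set out towards it with the fingers closing along y.

Call:
{"fn": "drive_tool", "kwargs": {"motion": [[15,-8,-2,0,0,0.02,0],[45,-26,-5,0,0,0.06,0],[80,-46,-8,0,0,0.11,0],[115,-66,-11,0,0,0.16,0],[150,-87,-14,0,0,0.21,0],[185,-107,-17,0,0,0.26,0],[220,-127,-20,0,0,0.31,0],[250,-145,-23,0,0,0.35,0],[275,-160,-25,0,0,0.39,0],[290,-168,-26,0,0,0.41,0],[293,-170,-26,0,0,0.41,0]]}}

```text
time_s: 1.02
eef_pos: [0.4526, -0.2968, 0.4307]
orientation: [[1.0, 0.006, 0.002], [0.006, -1.0, 0.002], [0.002, -0.002, -1.0]]
wrist_force: [-0.8, 1.0, -0.0]
finger_gap: 0.0883
gripper_force: 0.0
```

```bash
cat >> h.py <<'E'
from scipy.spatial.transform import Rotation as Rn
def st():
    s=arm.state();print(round(s["time_s"],2),"tcp",np.round(s["eef_pos"],4),"R",np.round(s["orientation"],3).tolist(),"j",np.round(s["joints"],2),"F",np.round(s["wrist_force"],1),"gap",round(s["finger_gap"],4),"g",round(s["gripper_force"],1));return s
def need(p,R,s=None):
    s=s or arm.state();R0=np.array(s["orientation"])
    return np.round(R0.T@(np.array(p)-s["eef_pos"])*1000,1),np.round(Rn.from_matrix(R0.T@np.array(R)).as_rotvec(),3)
D=np.diag([1.,-1,-1])
E
python3 -c "
from h import *
st();print(need([.477,.163,.43],D))"
```

```text
1.02 tcp [ 0.4526 -0.2968  0.4307] R [[1.0, 0.006, 0.002], [0.006, -1.0, 0.002], [0.002, -0.002, -1.0]] j [ 0.53  0.54 -0.06  1.79  0.04  0.81 -1.11] F [-0.8  1.  -0. ] gap 0.0883 g 0.0
(array([  27.3, -459.6,    1.7]), array([-0.002, -0.002,  0.006]))
```

Call:
{"fn": "drive_tool", "kwargs": {"motion": [[1,-15,0,0,0,0,0],[3,-50,0,0,0,0,0],[5,-91,0,0,0,0,0],[8,-132,0,0,0,0,0],[10,-173,0,0,0,0,0],[13,-214,0,0,0,0,0],[15,-255,0,0,0,0,0],[18,-296,0,0,0,0,0],[20,-337,0,0,0,0,0],[23,-378,0,0,0,0,0],[25,-415,0,0,0,0,0],[26,-440,0,0,0,0,0]]}}

```text
time_s: 2.02
eef_pos: [0.4761, 0.1421, 0.4305]
orientation: [[1.0, 0.003, 0.0], [0.003, -1.0, 0.001], [0.0, -0.001, -1.0]]
wrist_force: [0.7, -1.3, -0.1]
finger_gap: 0.088
gripper_force: 0.0
```

Call:
{"fn": "drive_tool", "kwargs": {"motion": [[1,-14,0,0,0,0.005,0],[1,-20,0,0,0,0.005,0],[1,-20,0,0,0,0.005,0],[1,-20,0,0,0,0.005,0]]}}

```text
time_s: 2.35
eef_pos: [0.4773, 0.1576, 0.4305]
orientation: [[1.0, -0.007, -0.001], [-0.007, -1.0, -0.002], [-0.001, 0.002, -1.0]]
wrist_force: [0.7, 0.1, -0.3]
finger_gap: 0.0879
gripper_force: 0.0
```

```bash
python3 -c "
from h import *
st();print(need([.477,.163,.327],D))
c=arm.get_calibration('wrist');f=arm.grab_frame('wrist');cv2.imwrite('pics/w1.png',f[:,:,::-1]);print(proj(c,[.477,.163,.206]),np.round(c['world_from_camera'],3).tolist())
for b in blobs(f,*G,(0,0,640,400),30): print(b,onz(c,*b[0],.206))
f=arm.grab_frame('side');cv2.imwrite('pics/s1.png',f[:,:,::-1])
"
```

```text
2.35 tcp [0.4773 0.1576 0.4305] R [[1.0, -0.007, -0.001], [-0.007, -1.0, -0.002], [-0.001, 0.002, -1.0]] j [-0.39  0.49 -0.03  1.9   0.02  0.75 -2.01] F [ 0.7  0.1 -0.3] gap 0.0879 g 0.0
(array([ -0.3,  -5.6, 103.5]), array([ 0.002,  0.001, -0.007]))
(np.float64(310.03963748812106), np.float64(215.890238549058)) [[-0.007, 0.954, 0.299, 0.555], [-1.0, -0.007, 0.0, 0.158], [0.002, -0.299, 0.954, 0.411], [0.0, 0.0, 0.0, 1.0]]
([273.0, 29.6], [242, 0, 63, 64, 2893]) [0.60220251 0.18446463 0.206     ]
([79.5, 49.0], [66, 19, 45, 71, 770]) [0.59204035 0.30856493 0.206     ]
([615.3, 170.8], [609, 161, 13, 21, 224]) [ 0.51007016 -0.05822252  0.206     ]
([305.2, 189.1], [300, 179, 12, 19, 173]) [0.49807947 0.1662562  0.206     ]
([320.6, 188.9], [315, 185, 13, 12, 91]) [0.49814412 0.15492967 0.206     ]
([320.8, 206.9], [315, 203, 14, 8, 44]) [0.48413777 0.15482869 0.206     ]
([313.1, 228.0], [291, 221, 44, 16, 424]) [0.46705185 0.16079439 0.206     ]
```

View pics/w1.png

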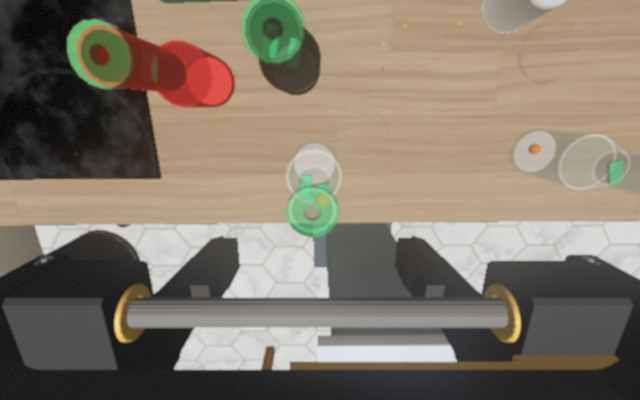

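The wrist view shows the target's rim at (313,211), close to the prediction of (310,216), with the marble on the -y side. I descend and grip.

Call:
{"fn": "drive_tool", "kwargs": {"motion": [[2,-5,5,0,0,-0.007,0],[2,-5,20,0,0,-0.007,0],[2,-5,40,0,0,-0.007,0],[2,-5,60,0,0,-0.007,0],[2,-5,78,0,0,-0.007,0],[2,-5,92,0,0,-0.007,0],[2,-5,100,0,0,-0.007,0],[2,-5,103,0,0,-0.007,0],[2,-5,103,0,0,-0.007,0]]}}

```text
time_s: 3.2
eef_pos: [0.4792, 0.1641, 0.3273]
orientation: [[1.0, 0.001, -0.001], [0.001, -1.0, -0.001], [-0.001, 0.001, -1.0]]
wrist_force: [-0.0, -0.0, 0.7]
finger_gap: 0.0877
gripper_force: 0.0
```

Call:
{"fn": "drive_tool", "kwargs": {"motion": [[0,0,0,0,0,0,60],[0,0,0,0,0,0,100],[0,0,0,0,0,0,120],[0,0,0,0,0,0,140],[0,0,0,0,0,0,160],[0,0,0,0,0,0,180],[0,0,0,0,0,0,200],[0,0,0,0,0,0,200],[0,0,0,0,0,0,200],[0,0,0,0,0,0,200]], "newtons": 40}}

```text
time_s: 4.03
eef_pos: [0.4792, 0.1642, 0.3278]
orientation: [[1.0, 0.002, 0.0], [0.002, -1.0, -0.0], [0.0, 0.0, -1.0]]
wrist_force: [0.5, -0.7, 1.6]
finger_gap: 0.0389
gripper_force: 40.0
```

Gripped at 39 mm. I lift 110 mm.

Call:
{"fn": "drive_tool", "kwargs": {"motion": [[0,0,-3,0,0,0,200],[0,0,-10,0,0,0,200],[0,0,-20,0,0,0,200],[0,0,-33,0,0,0,200],[0,0,-48,0,0,0,200],[0,0,-64,0,0,0,200],[0,0,-80,0,0,0,200],[0,0,-94,0,0,0,200],[0,0,-105,0,0,0,200],[0,0,-112,0,0,0,200],[0,0,-115,0,0,0,200],[0,0,-115,0,0,0,200]]}}

```text
time_s: 5.03
eef_pos: [0.4791, 0.1644, 0.4431]
orientation: [[1.0, 0.002, 0.001], [0.002, -1.0, 0.0], [0.001, -0.0, -1.0]]
wrist_force: [-0.1, 0.4, -2.0]
finger_gap: 0.039
gripper_force: 40.0
```

```bash
python3 -c "
from h import *
st()
f=arm.grab_frame('side');cv2.imwrite('pics/s2.png',f[:,:,::-1]);print(blobs(f,*O,(250,100,420,330)),proj(arm.get_calibration('side'),[.479,.164,.285]))
# plan: tip mouth +y 40deg about grasp point
s=arm.state();R0=np.array(s['orientation']);g=np.array(s['eef_pos'])+R0[:,2]*.147
for a in np.radians([10,20,30,40,-40]):
    R=Rn.from_rotvec([-a,0,0]).as_matrix()@R0   # mouth(+z)->+y
    print(need(g-R[:,2]*.147,R,s))
"
```

```text
5.03 tcp [0.4791 0.1644 0.4431] R [[1.0, 0.002, 0.001], [0.002, -1.0, 0.0], [0.001, -0.0, -1.0]] j [-0.4   0.48 -0.03  1.87  0.02  0.79 -2.01] F [-0.1  0.4 -2. ] gap 0.039 g 40.0
[([398.1, 133.3], [394, 132, 10, 3, 11]), ([409.0, 135.4], [406, 135, 7, 2, 7]), ([339.8, 155.7], [336, 153, 8, 7, 44]), ([253.0, 223.2], [250, 217, 6, 13, 33]), ([379.5, 221.7], [378, 220, 4, 4, 14]), ([251.0, 236.5], [250, 235, 3, 4, 6]), ([253.7, 243.1], [253, 240, 2, 8, 11]), ([255.9, 259.1], [255, 257, 3, 5, 7]), ([260.9, 309.3], [250, 289, 16, 36, 67])] (np.float64(336.4980077741273), np.float64(157.0554584249756))
(array([  0. , -25.5,   2.2]), array([-0.175, -0.   ,  0.   ]))
(array([  0.1, -50.3,   8.9]), array([-0.349, -0.001,  0.   ]))
(array([  0.1, -73.5,  19.7]), array([-0.524, -0.001,  0.   ]))
(array([  0.2, -94.5,  34.4]), array([-0.698, -0.001,  0.   ]))
(array([-0.2, 94.5, 34.4]), array([ 0.698,  0.001, -0.   ]))
```

Lifted, with the marble still at the neck. I tip the mouth to +y (40°), pivoting about the grasp.

Call:
{"fn": "drive_tool", "kwargs": {"motion": [[0,-3,0,-0.02,0,0,200],[0,-10,0.3,-0.07,0,0,200],[0,-19,1.2,-0.13,0,0,200],[0,-29,3,-0.2,0,0,200],[0,-40,5.5,-0.275,0,0,200],[0,-50,9,-0.35,0,0,200],[0,-60,13,-0.42,0,0,200],[0,-70,18,-0.495,0,0,200],[0,-79,23,-0.565,0,0,200],[0,-87,28,-0.63,0,0,200],[0,-92,32,-0.675,0,0,200],[0,-95,34,-0.7,0,0,200]]}}

```text
time_s: 6.08
eef_pos: [0.4783, 0.2617, 0.4069]
orientation: [[1.0, 0.005, 0.002], [0.005, -0.763, -0.646], [-0.001, 0.646, -0.763]]
wrist_force: [-0.2, 0.7, -3.7]
finger_gap: 0.0389
gripper_force: 40.0
```

Call:
{"fn": "drive_tool", "kwargs": {"motion": [[0,0,0,0,0,0,200],[0,0,0,0,0,0,200],[0,0,0,0,0,0,200],[0,0,0,0,0,0,200],[0,0,0,0,0,0,200],[0,0,0,0,0,0,200],[0,0,0,0,0,0,200],[0,0,0,0,0,0,200],[0,0,0,0,0,0,200],[0,0,0,0,0,0,200],[0,0,0,0,0,0,200],[0,0,0,0,0,0,200]]}}

```text
time_s: 7.08
eef_pos: [0.479, 0.2594, 0.4087]
orientation: [[1.0, 0.001, 0.001], [0.002, -0.765, -0.644], [-0.0, 0.644, -0.765]]
wrist_force: [-0.3, 0.4, -2.4]
finger_gap: 0.0388
gripper_force: 40.0
```

```bash
python3 -c "
from h import *
st()
f=arm.grab_frame('side');cv2.imwrite('pics/s3.png',cv2.resize(f[60:260,240:440,::-1],None,fx=3,fy=3,interpolation=2))
"
```

```text
7.08 tcp [0.479  0.2594 0.4087] R [[1.0, 0.001, 0.001], [0.002, -0.765, -0.644], [-0.0, 0.644, -0.765]] j [-0.87  0.71  0.25  1.69  0.41  1.23 -2.44] F [-0.3  0.4 -2.4] gap 0.0388 g 40.0
```

View pics/s3.png

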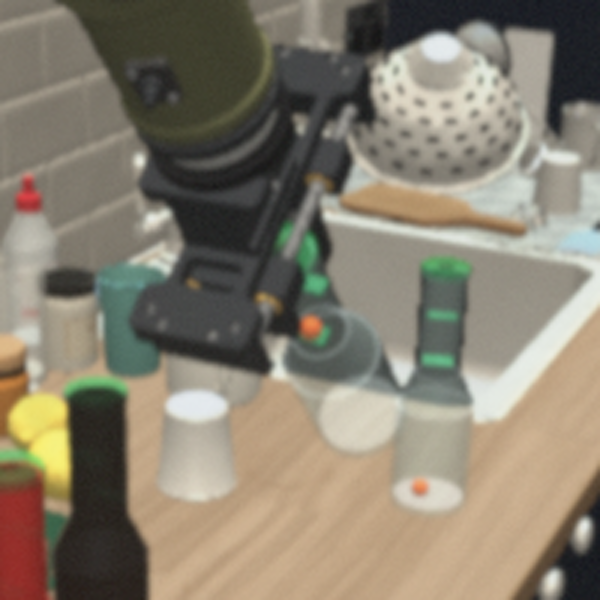

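The marble has dropped to the lower dent (crop (312,326)). I rock to the other side.

Call:
{"fn": "drive_tool", "kwargs": {"motion": [[0,3,0,0.02,0,0,200],[0,9,0.3,0.06,0,0,200],[0,16,1,0.11,0,0,200],[0,25,2,0.17,0,0,200],[0,33.5,4,0.23,0,0,200],[0,42,6,0.29,0,0,200],[0,52,9.5,0.36,0,0,200],[0,61,13.5,0.43,0,0,200],[0,70.5,18,0.5,0,0,200],[0,79,23,0.57,0,0,200],[0,88,29,0.64,0,0,200],[0,95,34.5,0.7,0,0,200]]}}

```text
time_s: 8.13
eef_pos: [0.4789, 0.1628, 0.4441]
orientation: [[1.0, 0.001, 0.001], [0.001, -1.0, 0.002], [0.001, -0.002, -1.0]]
wrist_force: [-0.6, 0.4, -2.2]
finger_gap: 0.0389
gripper_force: 40.0
```

Call:
{"fn": "drive_tool", "kwargs": {"motion": [[0,9.5,0.3,0.065,0,0,200],[0,19,1,0.13,0,0,200],[0,28.5,3,0.195,0,0,200],[0,38,5,0.26,0,0,200],[0,47,8,0.325,0,0,200],[0,56,11,0.39,0,0,200],[0,65,15,0.455,0,0,200],[0,73,19.5,0.52,0,0,200],[0,80.5,24,0.58,0,0,200],[0,87,28,0.63,0,0,200],[0,91,32,0.67,0,0,200],[0,95,34.5,0.7,0,0,200]]}}

```text
time_s: 9.13
eef_pos: [0.4791, 0.0675, 0.4083]
orientation: [[1.0, -0.0, -0.0], [-0.0, -0.765, 0.644], [-0.0, -0.644, -0.765]]
wrist_force: [0.1, 0.1, -2.8]
finger_gap: 0.0393
gripper_force: 40.1
```

Call:
{"fn": "drive_tool", "kwargs": {"motion": [[0,0,0,0,0,0,200],[0,0,0,0,0,0,200],[0,0,0,0,0,0,200],[0,0,0,0,0,0,200],[0,0,0,0,0,0,200],[0,0,0,0,0,0,200],[0,0,0,0,0,0,200],[0,0,0,0,0,0,200],[0,0,0,0,0,0,200],[0,0,0,0,0,0,200],[0,0,0,0,0,0,200],[0,0,0,0,0,0,200]]}}

```text
time_s: 10.13
eef_pos: [0.4793, 0.0695, 0.409]
orientation: [[1.0, 0.001, -0.001], [0.002, -0.765, 0.644], [0.0, -0.644, -0.765]]
wrist_force: [-0.5, -0.3, -3.6]
finger_gap: 0.0389
gripper_force: 40.1
```

```bash
python3 -c "
from h import *
st()
f=arm.grab_frame('side');cv2.imwrite('pics/s4.png',cv2.resize(f[60:260,240:440,::-1],None,fx=3,fy=3,interpolation=2))
"
```

```text
10.13 tcp [0.4793 0.0695 0.409 ] R [[1.0, 0.001, -0.001], [0.002, -0.765, 0.644], [0.0, -0.644, -0.765]] j [ 0.39  0.62 -0.65  2.01 -0.62  0.59 -1.2 ] F [-0.5 -0.3 -3.6] gap 0.0389 g 40.1
```

View pics/s4.png

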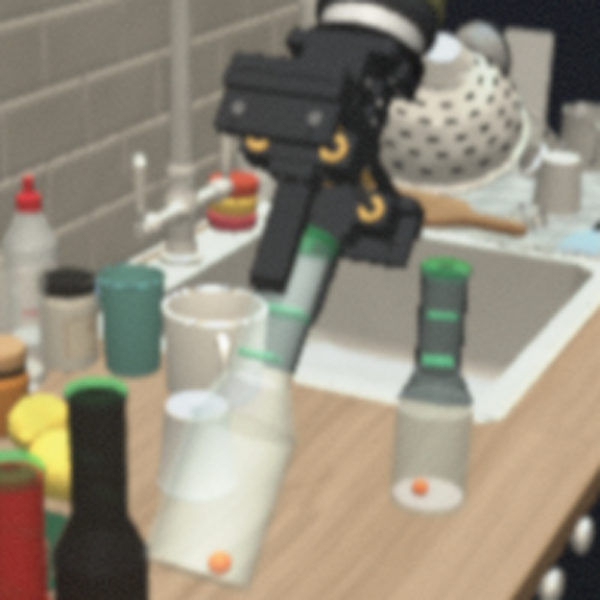

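The marble lies at the bottom of the belly (crop (219,562)). I bring the bottle back upright.

Call:
{"fn": "drive_tool", "kwargs": {"motion": [[0,-3,0,-0.02,0,0,200],[0,-10,0.3,-0.07,0,0,200],[0,-19,1.2,-0.13,0,0,200],[0,-29,3,-0.2,0,0,200],[0,-40,5.5,-0.275,0,0,200],[0,-50,9,-0.35,0,0,200],[0,-60,13,-0.42,0,0,200],[0,-70,18,-0.495,0,0,200],[0,-79,23,-0.565,0,0,200],[0,-87,28,-0.63,0,0,200],[0,-92,32,-0.675,0,0,200],[0,-95,34.5,-0.7,0,0,200]]}}

```text
time_s: 11.18
eef_pos: [0.4785, 0.1669, 0.4443]
orientation: [[1.0, 0.005, 0.0], [0.005, -1.0, -0.001], [0.0, 0.001, -1.0]]
wrist_force: [0.4, -0.5, -3.1]
finger_gap: 0.039
gripper_force: 40.0
```

Call:
{"fn": "drive_tool", "kwargs": {"motion": [[0,0,0,0,0,0,200],[0,0,0,0,0,0,200],[0,0,0,0,0,0,200],[0,0,0,0,0,0,200]]}}

```text
time_s: 11.52
eef_pos: [0.4791, 0.1637, 0.4439]
orientation: [[1.0, 0.0, -0.0], [0.0, -1.0, 0.0], [-0.0, -0.0, -1.0]]
wrist_force: [-0.4, -0.1, -2.5]
finger_gap: 0.0391
gripper_force: 40.0
```

```bash
python3 -c "
from h import *
s=st();print(need([.479,.164,.328],D))
f=arm.grab_frame('side');c=arm.get_calibration('side')
print(blobs(f,*O,(300,100,370,300)),blobs(f,*G,(300,60,375,300)))
for z in(.121+.012,.118+.206,.118+.144):print(z,proj(c,[.479,.164,z]))
cv2.imwrite('pics/s5.png',cv2.resize(f[60:260,240:440,::-1],None,fx=3,fy=3,interpolation=2))
"
```

```text
11.52 tcp [0.4791 0.1637 0.4439] R [[1.0, 0.0, -0.0], [0.0, -1.0, 0.0], [-0.0, -0.0, -1.0]] j [-0.41  0.48 -0.02  1.87  0.01  0.79 -2.  ] F [-0.4 -0.1 -2.5] gap 0.0391 g 40.0
(array([-1.000e-01, -3.000e-01,  1.159e+02]), array([-0.,  0.,  0.]))
[([340.5, 230.6], [338, 228, 6, 6, 31])] [([342.4, 137.9], [336, 134, 14, 9, 106]), ([340.7, 160.6], [336, 159, 10, 4, 27]), ([334.3, 179.7], [329, 177, 12, 6, 48])]
0.133 (np.float64(333.9007119208443), np.float64(233.6843629183446))
0.32399999999999995 (np.float64(337.22840317032524), np.float64(135.50635419532028))
0.262 (np.float64(336.0802808270701), np.float64(169.37979886924686))
```

View pics/s5.png

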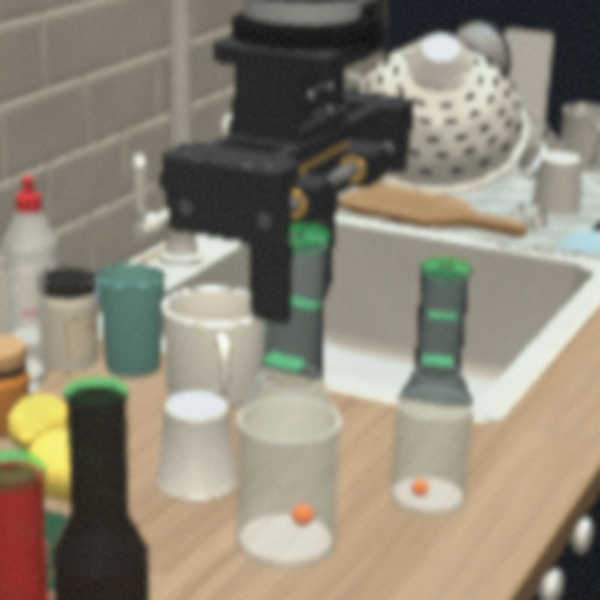

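The bottle is upright with the marble free in its belly (crop (302,513)). I lower it, with the last part slow.

Call:
{"fn": "drive_tool", "kwargs": {"motion": [[0,0,3,0,0,0,200],[0,0,10,0,0,0,200],[0,0,20,0,0,0,200],[0,0,32,0,0,0,200],[0,0,46,0,0,0,200],[0,0,60,0,0,0,200],[0,0,74,0,0,0,200],[0,0,87,0,0,0,200],[0,0,97,0,0,0,200],[0,0,104,0,0,0,200],[0,0,108,0,0,0,200],[0,0,110,0,0,0,200]]}}

```text
time_s: 12.57
eef_pos: [0.4791, 0.1642, 0.3332]
orientation: [[1.0, 0.002, -0.001], [0.002, -1.0, -0.0], [-0.001, 0.0, -1.0]]
wrist_force: [0.1, -0.1, -2.4]
finger_gap: 0.0393
gripper_force: 40.0
```

Call:
{"fn": "drive_tool", "kwargs": {"motion": [[0,0,1,0,0,0,200],[0,0,2,0,0,0,200],[0,0,3,0,0,0,200],[0,0,4,0,0,0,200],[0,0,4.5,0,0,0,200],[0,0,5,0,0,0,200],[0,0,5,0,0,0,200],[0,0,5,0,0,0,200]]}}

```text
time_s: 13.23
eef_pos: [0.4792, 0.1644, 0.3289]
orientation: [[1.0, 0.002, 0.0], [0.002, -1.0, -0.0], [0.0, 0.0, -1.0]]
wrist_force: [1.0, -1.0, -3.6]
finger_gap: 0.0393
gripper_force: 40.0
```

Call:
{"fn": "drive_tool", "kwargs": {"motion": [[0,0,0.5,0,0,0,200],[0,0,1,0,0,0,200],[0,0,1,0,0,0,200],[0,0,1,0,0,0,200]]}}

```text
time_s: 13.57
eef_pos: [0.4792, 0.1644, 0.3279]
orientation: [[1.0, 0.002, 0.0], [0.002, -1.0, -0.0], [0.0, 0.0, -1.0]]
wrist_force: [0.6, 0.3, -1.5]
finger_gap: 0.0391
gripper_force: 40.0
```

Call:
{"fn": "drive_tool", "kwargs": {"motion": [[0,0,0.4,0,0,0,200],[0,0,0.8,0,0,0,200],[0,0,0.8,0,0,0,200],[0,0,0.8,0,0,0,200]]}}

```text
time_s: 13.9
eef_pos: [0.4796, 0.1643, 0.3277]
orientation: [[1.0, 0.001, 0.002], [0.001, -1.0, 0.0], [0.002, -0.0, -1.0]]
wrist_force: [0.6, -1.2, 6.6]
finger_gap: 0.0387
gripper_force: 40.0
```

Contact (force +6.6 N). I release gently and look before retreating.

Call:
{"fn": "drive_tool", "kwargs": {"motion": [[0,0,0,0,0,0,130],[0,0,0,0,0,0,110],[0,0,0,0,0,0,90],[0,0,0,0,0,0,60],[0,0,0,0,0,0,30],[0,0,0,0,0,0,0],[0,0,0,0,0,0,0],[0,0,0,0,0,0,0],[0,0,0,0,0,0,0],[0,0,0,0,0,0,0]]}}

```text
time_s: 14.73
eef_pos: [0.4791, 0.1644, 0.327]
orientation: [[1.0, 0.002, 0.0], [0.002, -1.0, -0.0], [0.0, 0.0, -1.0]]
wrist_force: [-0.6, -1.0, 0.7]
finger_gap: 0.0883
gripper_force: 0.0
```

Call:
{"fn": "drive_tool", "kwargs": {"motion": [[0,0,-3,0,0,0,0],[0,0,-10,0,0,0,0],[0,0,-22,0,0,0,0],[0,0,-38,0,0,0,0],[0,0,-56,0,0,0,0],[0,0,-74,0,0,0,0],[0,0,-92,0,0,0,0],[0,0,-108,0,0,0,0],[0,0,-120,0,0,0,0],[0,0,-126,0,0,0,0],[0,0,-128,0,0,0,0],[0,0,-128,0,0,0,0]]}}

```text
time_s: 15.73
eef_pos: [0.4791, 0.1644, 0.4554]
orientation: [[1.0, 0.002, 0.001], [0.002, -1.0, 0.0], [0.001, -0.0, -1.0]]
wrist_force: [-0.4, -0.0, 0.2]
finger_gap: 0.0879
gripper_force: 0.0
```

```bash
python3 -c "
from h import *
st()
f=arm.grab_frame('side');cv2.imwrite('pics/s6.png',f[:,:,::-1]);print(blobs(f,*O,(310,185,405,310)),blobs(f,*G,(310,140,405,310)))
"
```

```text
15.73 tcp [0.4791 0.1644 0.4554] R [[1.0, 0.002, 0.001], [0.002, -1.0, 0.0], [0.001, -0.0, -1.0]] j [-0.41  0.46 -0.02  1.86  0.01  0.82 -2.  ] F [-0.4 -0.   0.2] gap 0.0879 g 0.0
[([379.5, 221.7], [378, 220, 4, 4, 14]), ([338.4, 281.7], [336, 279, 6, 6, 29])] [([388.1, 149.0], [381, 146, 15, 7, 79]), ([386.9, 164.6], [383, 164, 9, 3, 18]), ([385.4, 179.6], [381, 178, 10, 4, 34]), ([336.1, 198.7], [327, 195, 19, 8, 97]), ([338.1, 219.1], [334, 218, 9, 3, 12]), ([332.6, 237.5], [328, 236, 10, 4, 25])]
```

View pics/s6.png

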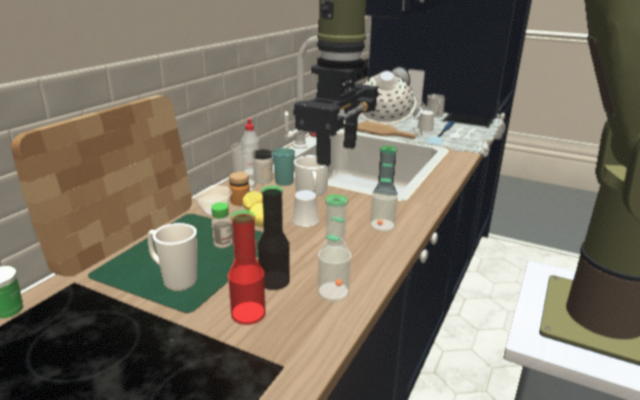

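The bottle stands upright with its marble at the bottom (338,282). The other bottle has not moved, and the gripper is clear. I hand the job in.

```bash
python3 -c "
from rig import arm
print(arm.finish_job())"
```

```text
the job is handed in; nothing more can be done
None
```

I rocked the bottle left and right until its marble dropped into the belly, stood it upright where it was, left the other bottle alone, and handed the job in at about 16 s.

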